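# Hold the scrap caddy open

## Task

Someone across the counter wants to sweep the leek trimmings into the steel scrap caddy. Take the pepper mill off the caddy's lid while the lid is still shut and stand it upright, wholly on the round cork coaster; then lift the sprung lid by its bar and hold it half open, 45 degrees up from shut. Finish while still holding the lid there with the fingers, for it falls shut if let go, and leave everything else on the counter where it is.

Things in the scene. Friction and masses are not known exactly. Their poses are not given: they have to be found in the camera images.
- caddy: Open-topped scrap caddy of stainless steel, 180 (its x) by 160 (its y) by 115 mm high, fixed to the counter. Origin at the centre of its underside, z up. Its own +x points from the hinge side (nearer the robot) to the bar side (farther from the robot).
- lid (a joint): Angle of the caddy's lid in rad: 0 shut and level, growing as the bar side rises and swings back towards the hinge (towards the robot); stop at 1.4; 45 degrees is 0.785. The lid is a steel plate 184 by 166 by 6 mm, about 0.4 kg (varies), whose top lies 122 mm above the counter when shut. Its weight and a hinge spring always pull it shut: 2 to 4 N upward at the bar lifts it and holds it at 45 degrees.
- lid_hinge (a point): Point on the lid's hinge axis, midway along it, fixed to the caddy (axes as the caddy's): 90 mm to the caddy's -x, 116 mm above the counter. The hinge axis runs along the caddy's y.
- lid_bar (a point): Centre of the lid's lifting bar: a round steel bar 10 mm thick and 110 mm long, parallel to the caddy's y, carried on two 10 mm arms 46 mm out beyond the lid's free edge, so fingers fit on both sides of it (open gap of about 40 mm between bar and lid edge). It moves with the lid, 230 mm from the hinge axis and 119 mm above the counter when shut. Axes: those of the lid, x from hinge to bar, y along the bar, z out of the lid's upper face.
- mill_mid (a point): Dark wooden pepper mill that stands on the caddy's lid: round, 135 mm tall, foot 54 mm in diameter, waist 38 mm in diameter, head 48 mm, about 0.2 kg. This point is on its axis in the waist, 70 mm above the underside of its foot; z is its axis, up. The only thing on the lid.
- coaster_top (a point): Centre of the top face of a round cork coaster, 110 mm in diameter, 8 mm thick, fixed to the counter.
- salt_mill_mid (a point): Bystander: light wooden salt mill, shape of the pepper mill but 122 mm tall, standing on the counter; point in its waist, 63 mm up.
- mug: Bystander: white mug, 76 mm wide, 90 mm high; origin at the centre of its underside.
- pinch_bowl: Bystander: small ceramic bowl, 72 mm wide, 32 mm high; origin at the centre of its underside.
- onion: Bystander: onion, 66 mm wide, 68 mm high; origin at the centre of its underside.
- garlic: Bystander: garlic bulb, 50 mm wide, 56 mm high, near the coaster; origin at the centre of its underside.
- jar: Bystander: closed glass jar, 54 mm wide, 75 mm high, near the coaster; origin at the centre of its underside.
- leek_mid (a point): Bystander: leek, 240 mm long, 39 mm thick, lying on the white chopping board, beside a knife that is fixed there; point at its centre.
There are look-alikes about, which are no part of the job. Leave any pink look-alike of the part that bears mill_mid alone. Of the things that look like the part that bears coaster_top, take the one that is nearest to the robot's base at the start.

How it is judged (in metres and radians):
On the way, in this order (a step that is already met when the one before it is completed fails the run):
1. the pepper mill stands upright on the coaster, let go, while the lid is still shut (horizontal distance between mill_mid and coaster_top below 0.03 m and angle between mill_mid's own z axis and vertical below 0.1 rad and z of mill_mid in the frame of coaster_top between 0.064 and 0.076 m and contact force between mill and the fingers below 0.05 N and contact force between mill and the arm below 0.05 N and linear speed of mill below 0.02 m/s and value of joint lid below 0.1 rad), for 0.2 s.
2. the lid is held still at 45 degrees by the fingers (value of joint lid between 0.66 and 0.91 rad and velocity of joint lid between -0.05 and 0.05 rad/s and contact force between lid and the fingers above 0.5 N and contact force between lid and mill below 0.05 N and contact force between lid and salt_mill below 0.05 N and contact force between lid and mug below 0.05 N and contact force between lid and pinch_bowl below 0.05 N and contact force between lid and onion below 0.05 N and contact force between lid and garlic below 0.05 N and contact force between lid and jar below 0.05 N and contact force between lid and leek below 0.05 N), for 0.3 s.
At the end, for the whole second after the job is handed in: The lid is held still between 38 and 52 degrees (0.66 to 0.91 rad) by the robot's fingers alone, with no other thing touching it; the pepper mill stands upright and still on the coaster, its axis within 30 mm of the coaster's centre, not touched (all of step 2 and horizontal distance between mill_mid and coaster_top below 0.03 m and angle between mill_mid's own z axis and vertical below 0.1 rad and z of mill_mid in the frame of coaster_top between 0.064 and 0.076 m and contact force between mill and the fingers below 0.05 N and contact force between mill and the arm below 0.05 N and linear speed of mill below 0.02 m/s); the arm keeps its last pose, push and grip.
It fails at once if the lid is lifted with the pepper mill still on or over it (value of joint lid above 0.12 rad and horizontal distance between mill_mid and caddy below 0.12 m).
It fails at once if the pepper mill is tipped over (angle between mill_mid's own z axis and vertical above 0.7 rad).
It fails at once if a bystander is moved more than 25 mm (distance of any of salt_mill_mid, mug, pinch_bowl, onion, garlic, jar, leek_mid from where it was at the start of the episode above 0.025 m).
It also fails if it takes over 61 s, if anything falls off the work surface, if the arm or the gripper's body presses on something with over 40 N, if the wrist force passes 120 N, or if a joint passes its speed limit or range.

## Robot

A 7-joint arm with a two-finger parallel gripper is mounted at the origin on the work surface. World frame = base frame: x ahead of the robot, y to its left, z up, the work surface at z = 0. Lengths are in m, angles in degrees, forces in N, time in s.
With the tool pointing down it reaches from about 0.425 to 0.875 m from the base axis. Payload 4.7 kg.
Tool frame: the origin (TCP) lies midway between the tips of the shut fingers; the grasp point (between the pads) lies 19 mm behind it; z points along the fingers, y is the line along which they close (so a half turn about z gives the same grasp; the last joint's range is limited). The gripper opens to 87 mm and grips with 3 to 60 N. Pads are 19 mm wide; open, the fingers measure 117 mm over their backs; the gripper's body (75 mm by 190 mm) begins 51 mm behind the grasp point.
Start: joints at [-63.478, 18.392, -4.016, 83.108, 1.295, 78.541, -3.26], TCP at [0.282, 0.586, 0.223] pointing down, gripper open.
Joint ranges: [-163.93, 163.93], [-17.29, 119.83], [-79.2, 71.16], [3.27, 140.29], [-89.18, 269.18], [5.43, 117.66], [-154.24, 154.24]. Speed limits (degrees/s): [147.25, 147.25, 180, 180, 180, 180, 180].

## Interface

Orientations are given as [roll, pitch, yaw] about the fixed x, y, z axes, in that order (R = Rz(yaw) Ry(pitch) Rx(roll)).
In Python, from cell import env, viewer, boxes_of, masks_of gives the robot as it stands. The module is installed in compiled form; this text tells all that it offers.
- The arm moves only by the tool apply_moves, never from a script. Its argument "moves" is a list of rows, each a list of 7 numbers: the shift along the tool's x, y, z scaled (see below), then the turn, a rotation vector about the tool's x, y, z scaled (see below), then the opening, from 0 (shut) to 1 (fully open). A call has 1 to 20 rows; each row is the pose to reach, as a shift and turn from the pose commanded when the call began, along the tool's axes at that moment; what a row does not reach only later rows make up. The controller multiplies each number of a shift by 0.2 m and each number of a turn by 1.5 rad. A row lasts 1/10 s, in which the tool goes at most 50 mm and 8.59 degrees, less where a joint would pass 70% of its speed; a pose out of reach is approached as far as the arm can. A call with a number of a shift or a turn outside -1 to 1 is refused whole. A call with a gripper value outside its range is refused whole. The fingers move at their own pace and stop on an object; "grip_force" is the grip in N (left out, the last holds). Time passes only in rows, so rows that repeat a pose let the fingers close. It gives the time, the measured TCP pose, the force, the opening and the grip force at its end, in the units of the state.
- env.get_obs(): the state, without advancing time (a new reading comes with each control period).
- viewer.read_camera(name): name is "side" or "top"; returns the picture (420x560x3 uint8, red, green, blue); there is no depth.
- viewer.get_calibration(name): a dict with "fov_y" (degrees; the focal length in pixels is half the picture's height over the tangent of half this angle, whatever the lens; pixels are square), "cx", "cy" (the principal point, pixels), "position" and "orientation" of the camera in the world. Camera axes: x right, y up, looking along -z (the intrinsics and any distortion apply to the point x, -y, -z); pixel columns grow to the right and rows downward; lengths in m; the calibration is good to about 2 mm. A picture is of the moment at which its call begins. get_calibration takes no time and is no camera call.
- env.sign_off(): hands the job in; it is judged then, once.
Trained networks look in the newest picture that a camera, given by its name, has taken for a name from the list of things; names that differ only in an ending like _2 or _b are one class to them, and where a whole thing is asked for, a point or a joint stands for the part that bears it (a point fixed in the world has none). Each returns a list of dicts, best first, with "conf" (0 to 1); they miss things now and then, are a little off and sometimes report something else, mostly with a low value. They report only what shows in the picture. A call takes as long as a camera call. They do not tell look-alikes from the thing itself.
- boxes_of(camera, target): "location" ([column, row] in pixels, amid what is visible of it).
- masks_of(camera, target): "pixels" (420x560 bool, what is visible of it) and "location" ([column, row] in pixels, amid what is visible of it).
The state is a dict: "time_s": time; "qpos": joint angles; "joint_velocities": joint speeds; "effort": joint torques, N m; "tool_pos": TCP position; "tool_rot": TCP orientation; "force": force on the tool from outside, world axes, zero at the start; "wrist_torque": the same for the moment, N m; "grip_width": finger opening in m; "grasp_force": force on a finger pad.
Only numpy, scipy, OpenCV 4.12 (cv2) and the standard library are available. Lean on these libraries where they do the work, as an engineer would, in place of code of your own. Each camera call takes 0.05 s, during which the arm holds its last target. There are 200 camera calls.

## Working session

There is one attempt and no reset: what is moved stays moved. The work goes in short steps, Python scripts to look and compute and a tool call to move; the robot and the scene stay as the last step left them, time stands still between calls to the robot, and variables do not carry over. Pictures are saved under pics/ and viewed, at most 10 in all, crops included, and the job is handed in when it is done.

Besides the shell and the picture viewer there is one more tool, called after "Request:" as name(argument=value, ...), one argument or row to a line, values as JSON. apply_moves: Moves the arm, as the interface text tells. Shifts and turns lie within -1 to 1; 1 stands for 0.2 m of shift or 1.5 rad of turn. Its arguments: {"type":"object","properties":{"moves":{"type":"array","items":{"type":"array","items":{"type":"number","minimum":-1,"maximum":1}}},"grip_force":{"type":"number"}},"required":["moves"]}

```bash
mkdir -p pics
cat > h.py <<'E'
import numpy as np, cv2
from cell import env, viewer, boxes_of, masks_of
from scipy.spatial.transform import Rotation as R
E
python3 - <<'E'
from h import *
for c in ("side","top"):
    im=viewer.read_camera(c); cv2.imwrite(f"pics/{c}0.png",im[:,:,::-1]); print(viewer.get_calibration(c))
    for t in ("caddy","lid","lid_bar","mill_mid","coaster_top","salt_mill_mid","mug","pinch_bowl","onion","garlic","jar","leek_mid"):
        print(c,t,[(np.round(b["location"]).tolist(),round(b["conf"],2)) for b in boxes_of(c,t)])
print(env.get_obs())
E
```

```text
{'fov_y': 52.36071382434112, 'cx': 276.7307627112802, 'cy': 210.98823223022092, 'position': array([-0.27719435, -0.74768548,  0.78376968]), 'orientation': array([ 61.17071228,   1.21492336, -48.28280192])}
side caddy [([319.0, 265.0], 0.92)]
side lid [([326.0, 254.0], 0.59)]
side lid_bar [([322.0, 253.0], 0.64)]
side mill_mid [([337.0, 230.0], 0.91)]
side coaster_top [([214.0, 245.0], 0.91), ([205.0, 201.0], 0.56), ([319.0, 268.0], 0.26)]
side salt_mill_mid [([398.0, 325.0], 0.58), ([323.0, 265.0], 0.15)]
side mug [([182.0, 207.0], 0.67)]
side pinch_bowl [([291.0, 237.0], 0.63)]
side onion [([254.0, 272.0], 0.94)]
side garlic [([182.0, 254.0], 0.74), ([253.0, 272.0], 0.39), ([241.0, 218.0], 0.16)]
side jar [([241.0, 221.0], 0.82)]
side leek_mid [([307.0, 215.0], 0.76)]
{'fov_y': 44.42880882995274, 'cx': 289.51075005197487, 'cy': 205.5244665406244, 'position': array([0.39896262, 0.00457509, 1.46058112]), 'orientation': array([  7.44544379,   1.01850568, -90.17880397])}
top caddy [([367.0, 224.0], 0.62)]
top lid [([365.0, 225.0], 0.69)]
top lid_bar [([365.0, 222.0], 0.68), ([381.0, 203
[... 406 characters left out ...]
1.3, 'qpos': array([-63.47773159,  18.38925698,  -4.01757803,  83.10713227,
         1.29648941,  78.54082079,  -3.26002395]), 'joint_velocities': array([ 0.0426763 , -0.11267705,  0.0332149 , -0.0691337 ,  0.04746841,
       -0.04190574,  0.00295569]), 'effort': array([-5.05777134e-04, -4.91107035e+01, -4.03683046e-01, -3.12771714e+01,
       -6.37848862e-02,  3.39747313e-02,  4.57230908e-05]), 'tool_pos': array([0.28205714, 0.58564292, 0.22262066]), 'tool_rot': array([1.79991989e+02, 3.73245387e-03, 1.54288193e+02]), 'force': array([ 0.79085506, -0.24176963,  0.14639658]), 'wrist_torque': array([-0.09154577, -0.04286772, -0.01863259]), 'grasp_force': 0.0, 'grip_width': 0.08695735975232984}
```

View pics/side0.png

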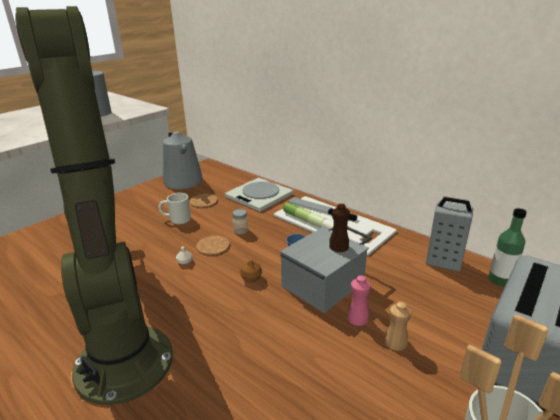

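View pics/top0.png

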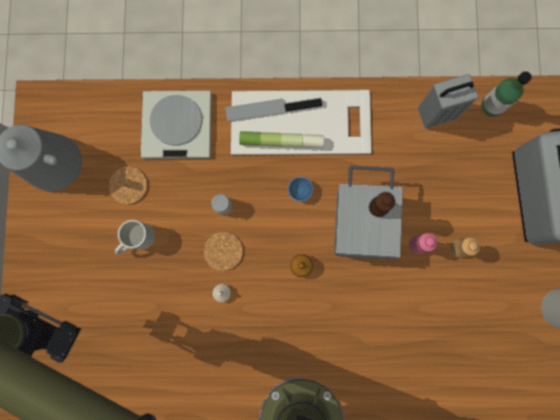

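Side view: the dark mill stands on the lid at (340,230), with a pink look-alike at (359,300) and the salt mill at (398,325). The coasters are at (213,245), which is nearer the base, and (204,201). Top view: the dark mill's head is at (383,203), the pink one is at (427,243), the coaster is at (223,251) with the other at (128,185), and the bar is at about (372,169).

Candidates for the mill are dark (340,230), pink (359,300) and light (398,325), so I choose the dark one. For the coaster I choose (213,245).

```bash
cat >> h.py <<'E'
CAL={c:viewer.get_calibration(c) for c in("side","top")}
def proj(c,P):
    k=CAL[c]; p=(np.atleast_2d(P)-k["position"])@R.from_euler("xyz",k["orientation"],degrees=True).as_matrix()
    f=210/np.tan(np.radians(k["fov_y"]/2)); return np.c_[k["cx"]+f*p[:,0]/-p[:,2], k["cy"]+f*p[:,1]/p[:,2]]
def ray(c,uv):
    k=CAL[c]; f=210/np.tan(np.radians(k["fov_y"]/2))
    d=R.from_euler("xyz",k["orientation"],degrees=True).apply([(uv[0]-k["cx"])/f,-(uv[1]-k["cy"])/f,-1]); return k["position"],d
def atz(c,uv,z):
    o,d=ray(c,uv); return o+d*(z-o[2])/d[2]
def tri(a,b):
    A=[];y=[]
    for c,uv in(("side",a),("top",b)):
        o,d=ray(c,uv); d=d/np.linalg.norm(d); M=np.eye(3)-np.outer(d,d); A.append(M);y.append(M@o)
    s=np.linalg.lstsq(np.vstack(A),np.hstack(y),rcond=None)[0]
    return s,[np.linalg.norm(A[i]@s-y[i]) for i in(0,1)]
E
python3 - <<'E'
from h import *
np.set_printoptions(precision=4,suppress=True)
print("base",proj("top",[0,0,0]),proj("side",[0,0,0]))
ims={}
for c in("side","top"):
    ims[c]=viewer.read_camera(c)
    for t in("coaster_top","mill_mid","lid","salt_mill_mid","garlic","jar","onion","mug","pinch_bowl"):
        for m in masks_of(c,t)[:2]:
            p=m["pixels"].astype(np.uint8); cs,_=cv2.findContours(p,0,2); k=max(cs,key=cv2.contourArea)
            e=cv2.fitEllipse(k) if len(k)>5 else None
            print(c,t,round(m["conf"],2),np.round(m["location"],1),"area",p.sum(),"bb",cv2.boundingRect(k),"ell",np.round(e[0]+e[1],1))
            if t=="lid": print(cv2.approxPolyDP(k,3,True)[:,0].tolist())
s=ims["side"][180:330,260:420];t=ims["top"][150:270,310:480]
a=cv2.resize(s,(560,525),interpolation=2)[:,:,::-1]; cv2.imwrite("pics/crop_s.png",a)
cv2.imwrite("pics/crop_t.png",cv2.resize(t,None,fx=4.5,fy=4.5,interpolation=2)[:,:,::-1])
E
```

```text
base [[301.2155 420.9017]] [[124.0855 362.2588]]
side coaster_top 0.77 [204.5 204.9] area 303 bb (190, 193, 28, 14) ell [202.7 199.9  12.9  27.9]
side coaster_top 0.7 [213.7 246.1] area 511 bb (196, 235, 33, 20) ell [212.5 244.7  18.2  33.5]
side mill_mid 0.94 [341.3 229.3] area 773 bb (329, 203, 21, 49) ell [339.3 228.9  19.4  52.7]
side mill_mid 0.74 [358.4 303.9] area 848 bb (347, 275, 23, 50) ell [358.7 301.4  20.3  54.4]
side lid 0.74 [326.  252.9] area 2074 bb (281, 228, 90, 48) ell [325.9 249.1  41.3  79.1]
[[281, 251], [328, 275], [363, 251], [370, 236], [349, 228], [363, 239], [350, 239], [348, 248], [340, 253], [329, 247], [331, 229], [321, 228]]
side lid 0.31 [214.3 244.5] area 531 bb (196, 235, 33, 20) ell [212.2 244.6  18.9  33.6]
[[196, 243], [197, 250], [204, 254], [219, 253], [228, 247], [228, 240], [218, 235], [203, 237]]
side salt_mill_mid 0.75 [398.9 326.3] area 921 bb (384, 302, 27, 48) ell [397.5 327.3  22.9  55.1]
side salt_mill_mid 0.56 [292.  238.4] area 114 bb (286, 233, 16, 11) ell [292.6 237.6   8.2  15.8]
side garlic 0.54 [180.5 255. ] area 193 bb (176, 24
[... 821 characters left out ...]
2] area 240 bb (213, 284, 18, 18) ell [221.1 292.6  16.3  17.4]
top garlic 0.39 [137.5 235.1] area 887 bb (116, 221, 39, 32) ell [133.6 236.   29.8  40.3]
top jar 0.59 [220.7 204.5] area 348 bb (211, 194, 22, 21) ell [221.6 204.4  18.4  22.6]
top jar 0.34 [366.9 220. ] area 4668 bb (333, 165, 70, 95) ell [368.  216.3  73.2 107.8]
top onion 0.76 [301.5 263.1] area 407 bb (290, 254, 23, 23) ell [301.2 265.3  21.6  22.1]
top mug 0.58 [136.6 236.6] area 954 bb (115, 220, 40, 34) ell [133.7 236.8  31.5  40.9]
top pinch_bowl 0.62 [279.1 138.8] area 1178 bb (239, 131, 85, 18) ell [281.2 139.5  14.1 146.8]
top pinch_bowl 0.58 [298.3 188.7] area 523 bb (287, 176, 26, 26) ell [299.9 188.6  24.3  25.7]
```

View pics/crop_s.png

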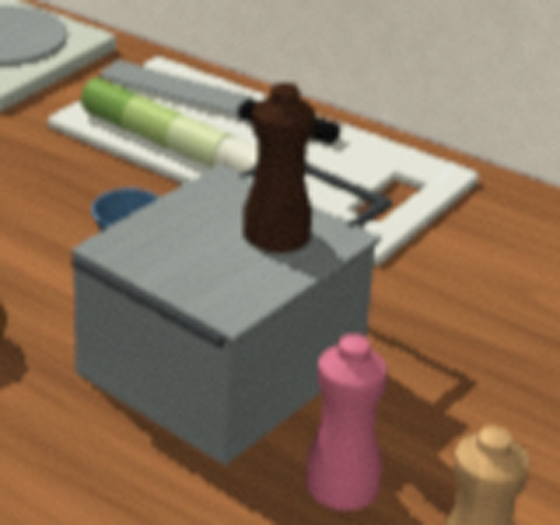

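View pics/crop_t.png

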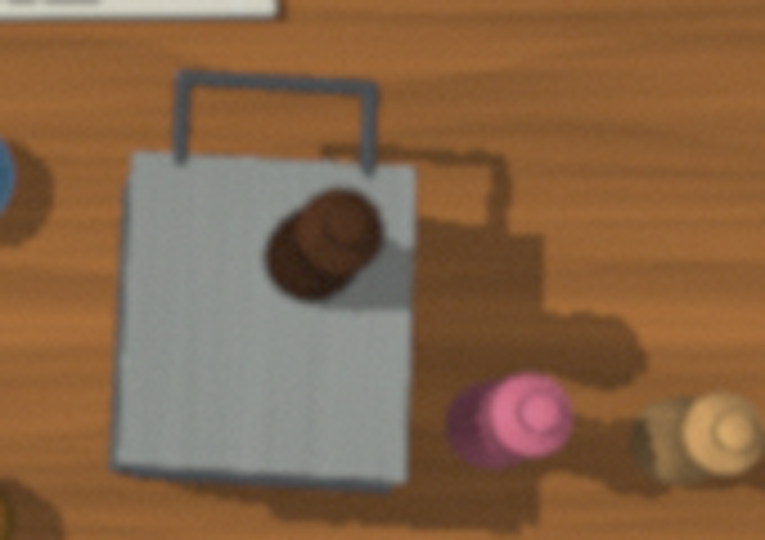

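The crops confirm the dark mill, with its knob at side (341,205) and top (387,199). The bar's ends are at top (351,167) and (393,169), and its right end is at side (371,238).

Run:
```python
from h import *
from scipy.optimize import least_squares
np.set_printoptions(precision=4,suppress=True)
T=lambda u,v:("top",(310+u/4.5-.4,150+v/4.5-.4)); S=lambda u,v:("side",(260+u/3.5-.4,180+v/3.5-.4))
# caddy fit: x,y,yaw,z lid top
L=[((-.09,.083),T(112,465)),((-.09,-.083),T(408,482)),((.094,.083),T(133,152)),((.094,-.083),T(414,165)),((-.09,.083),S(75,253)),((-.09,-.083),S(230,336)),((.094,-.083),S(378,237))]
B=[((.14,.055),T(183,77)),((.14,-.055),T(372,87)),((.14,-.055),S(386,204))]
def res(p):
    x,y,a,z=p;r=[]
    for lst,dz in((L,0),(B,-.003)):
        for (u,v),(c,uv) in lst:
            r+=list((proj(c,[x+u*np.cos(a)-v*np.sin(a),y+u*np.sin(a)+v*np.cos(a),z+dz])[0]-uv))
    return r
s=least_squares(res,[.6,-.15,0,.12]);print("caddy",s.x,np.degrees(s.x[2]));print(np.array(s.fun).reshape(-1,2))
a=s.x[2];print("bar",s.x[0]+.14*np.cos(a),s.x[1]+.14*np.sin(a))
print("knob",tri(S(285,95)[1],T(347,222)[1]))
print("foot top@.13",atz("top",T(311,257)[1],.125),"side foot",atz("side",S(277,233)[1],.122))
print("coaster",tri((212.4,244.6),(222.8,250.8)),atz("top",(222.8,250.8),.006),atz("side",(212.4,244.6),.006))
for n,a,b in(("garlic",(183,255.5),(221.1,292.6)),("jar",(241,221),(221.6,204.4)),("onion",(250.3,270.4),(301.3,265.3)),("bowl",(293,237.5),(299.9,188.6)),("pink",(358.7,301),(422.5,243.3)),("mug",(179,207),(133.7,236))):print(n,tri(a,b))
# mill fit by silhouette boxes
m={}
for c in("side","top"):
    viewer.read_camera(c); m[c]=cv2.boundingRect(masks_of(c,"mill_mid")[0]["pixels"].astype(np.uint8))
th=np.linspace(0,6.28,40)
def mill(x,y,z): return np.array([[x+r*np.cos(t),y+r*np.sin(t),z+h] for h,r in((0,.027),(.03,.027),(.1,.024),(.115,.024),(.135,.009)) for t in th])
def r2(p):
    o=[]
    for c in m:
        q=proj(c,mill(*p)); b=m[c]; o+=list(q.min(0)-(np.array(b[:2])-.5))+list(q.max(0)-(np.array(b[:2])+b[2:]-.5))
    return o
s=least_squares(r2,[.6,-.2,.12]);print("mill",s.x,s.fun,m)
```

```text
caddy [ 0.5346 -0.1795 -0.0657  0.1185] -3.7662321217386676
[[ 0.8572 -0.2272]
 [-0.7895 -0.0229]
 [-0.2498 -0.3943]
 [ 0.3312  0.41  ]
 [-1.4607 -0.9977]
 [ 0.7859  1.0125]
 [ 1.0869 -0.1581]
 [-0.0449  0.0589]
 [-0.5511  0.2331]
 [-0.1254 -0.0052]]
bar 0.6742703651935151 -0.1887167572029994
knob (array([ 0.5717, -0.2048,  0.2457]), [np.float64(0.0010506902047223324), np.float64(0.0010506902047231702)])
foot top@.13 [ 0.5692 -0.2051  0.125 ] side foot [ 0.5695 -0.2051  0.122 ]
coaster (array([0.4609, 0.2196, 0.0029]), [np.float64(0.0004210053865872184), np.float64(0.00042100538658744984)]) [0.4611 0.2189 0.006 ] [0.4577 0.2161 0.006 ]
garlic (array([0.344 , 0.2206, 0.0207]), [np.float64(0.001267277753503819), np.float64(0.0012672777535040185)])
jar (array([0.5911, 0.2181, 0.036 ]), [np.float64(0.002281796208901436), np.float64(0.0022817962089011004)])
onion (array([ 0.4189, -0.0023,  0.0273]), [np.float64(0.0005600250523005679), np.float64(0.0005600250523006378)])
bowl (array([0.6291, 0.0037, 0.0375]), [np.float64(0.005139193641021426), np.float64(0.005139193641021344)])
pink (array([ 0.4775, -0.3323,  0.0564]), [np.float64(0.000528550609617829), np.float64(0.0005285506096177938)])
mug (array([0.5044, 0.4583, 0.0456]), [np.float64(0.004105697318748918), np.float64(0.004105697318748501)])
mill [ 0.4793 -0.3312 -0.0015] [-0.0259 -0.5817  0.5001  0.5981 -0.726  -0.4662  0.1889  0.7489] {'side': (347, 275, 23, 50), 'top': (409, 233, 28, 20)}
```

Request:
apply_moves(
  moves=[
    [-0.6,-0.95,-0.335,0,0,0.793,1],
    [-0.6,-0.95,-0.335,0,0,0.793,1],
    [-0.6,-0.95,-0.335,0,0,0.793,1],
    [-0.6,-0.95,-0.335,0,0,0.793,1],
    [-0.6,-0.95,-0.335,0,0,0.793,1],
    [-0.6,-0.95,-0.335,0,0,0.793,1],
    [-0.6,-0.95,-0.335,0,0,0.793,1],
    [-0.6,-0.95,-0.335,0,0,0.793,1],
    [-0.6,-0.95,-0.335,0,0,0.793,1],
  ],
)

```text
time_s: 3.4
tool_pos: [0.3078, 0.3623, 0.2899]
tool_rot: [180.0, -0.0, 86.1]
force: [0.1, -0.3, -0.5]
grip_width: 0.0865
grasp_force: 0.0
```

Request:
apply_moves(
  moves=[
    [-0.914,0.5,0,0,0,0,1],
    [-0.914,0.5,0,0,0,0,1],
    [-0.914,0.5,0,0,0,0,1],
    [-0.914,0.5,0,0,0,0,1],
    [-0.914,0.5,0,0,0,0,1],
  ],
)

```text
time_s: 3.9
tool_pos: [0.3977, 0.1672, 0.29]
tool_rot: [179.9, 0.0, 85.8]
force: [-0.0, 0.7, -0.0]
grip_width: 0.0869
grasp_force: 0.0
```

Request:
apply_moves(
  moves=[
    [-0.914,0.5,0,0,0,0,1],
    [-0.914,0.5,0,0,0,0,1],
    [-0.914,0.5,0,0,0,0,1],
    [-0.914,0.5,0,0,0,0,1],
    [-0.914,0.5,0,0,0,0,1],
  ],
)

```text
time_s: 4.4
tool_pos: [0.484, -0.0221, 0.29]
tool_rot: [179.9, 0.1, 85.8]
force: [-0.1, -0.4, 0.1]
grip_width: 0.0869
grasp_force: 0.0
```

Request:
apply_moves(
  moves=[
    [-0.914,0.5,0,0,0,0,1],
    [-0.914,0.5,0,0,0,0,1],
    [-0.914,0.5,0,0,0,0,1],
    [-0.914,0.5,0,0,0,0,1],
    [-0.914,0.5,0,0,0,0,1],
    [-0.914,0.5,0,0,0,0,1],
    [-0.914,0.5,0,0,0,0,1],
  ],
)

```text
time_s: 5.1
tool_pos: [0.5703, -0.2029, 0.2892]
tool_rot: [-180.0, -0.1, 86.3]
force: [0.0, 0.5, 0.5]
grip_width: 0.0868
grasp_force: 0.0
```

Run:
```python
from h import *
o=[]
for c,(r,q) in(("side",(150,265)),("top",(130,310))):
    im=viewer.read_camera(c)[r:r+140,q:q+120]; o.append(cv2.resize(im,None,fx=3.3,fy=3.3,interpolation=2))
cv2.imwrite("pics/above.png",np.hstack(o)[:,:,::-1])
```

```text
(no output)
```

View pics/above.png

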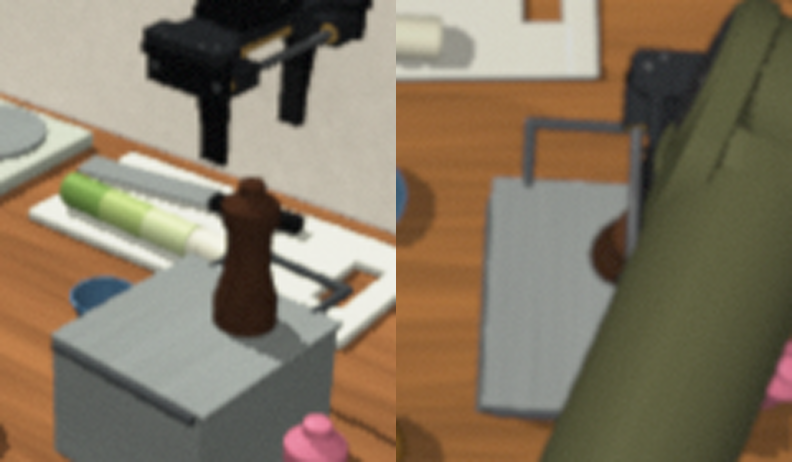

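The fingers stand astride the mill head (side crop tips at (213,160) and (290,122), knob at (253,185)), so it is well centred. I'll descend and grip the head.

Request:
apply_moves(
  moves=[
    [-0.01,0,0.2,0,0,0,1],
    [-0.01,0,0.3,0,0,0,1],
    [-0.01,0,0.4,0,0,0,1],
    [-0.01,0,0.41,0,0,0,1],
    [-0.01,0,0.41,0,0,0,1],
    [-0.01,0,0.41,0,0,0,1],
    [-0.01,0,0.41,0,0,0,0.4],
    [-0.01,0,0.41,0,0,0,0.4],
    [-0.01,0,0.41,0,0,0,0.4],
    [-0.01,0,0.41,0,0,0,0.3],
    [-0.01,0,0.41,0,0,0,0.3],
    [-0.01,0,0.41,0,0,0,0.3],
    [-0.01,0,0.41,0,0,0,0.3],
    [-0.01,0,0.41,0,0,0,0.3],
  ],
  grip_force=15,
)

```text
time_s: 6.6
tool_pos: [0.5698, -0.207, 0.2075]
tool_rot: [-180.0, -0.0, 86.1]
force: [-0.0, 0.4, 0.3]
grip_width: 0.0474
grasp_force: 15.0
```

Request:
apply_moves(
  moves=[
    [0,0,-0.05,0,0,0,0.3],
    [0,0,-0.15,0,0,0,0.3],
    [0,0,-0.25,0,0,0,0.3],
    [0,0,-0.35,0,0,0,0.3],
    [0,0,-0.4,0,0,0,0.3],
    [0,0,-0.4,0,0,0,0.3],
    [0,0,-0.4,0,0,0,0.3],
  ],
  grip_force=20,
)

```text
time_s: 7.3
tool_pos: [0.5697, -0.2068, 0.2869]
tool_rot: [-180.0, -0.0, 86.1]
force: [-0.6, 0.1, -2.8]
grip_width: 0.0472
grasp_force: 20.0
```

Request:
apply_moves(
  moves=[
    [0.1,-0.03,0,0,0,0,0.3],
    [0.25,-0.08,0,0,0,0,0.3],
    [0.42,-0.14,0,0,0,0,0.3],
    [0.6,-0.2,0,0,0,0,0.3],
    [0.7,-0.23,0,0,0,0,0.3],
  ],
)

```text
time_s: 7.8
tool_pos: [0.5322, -0.0602, 0.2861]
tool_rot: [-179.8, -0.1, 86.4]
force: [-0.1, 0.1, -1.6]
grip_width: 0.0471
grasp_force: 20.0
```

Request:
apply_moves(
  moves=[
    [0.15,-0.05,0,0,0,0,0.3],
    [0.3,-0.1,0,0,0,0,0.3],
    [0.45,-0.15,0,0,0,0,0.3],
    [0.6,-0.2,0,0,0,0,0.3],
    [0.7,-0.23,0,0,0,0,0.3],
  ],
)

```text
time_s: 8.3
tool_pos: [0.4954, 0.0813, 0.2862]
tool_rot: [-179.9, -0.0, 86.3]
force: [0.3, 0.3, -0.8]
grip_width: 0.0475
grasp_force: 20.0
```

Request:
apply_moves(
  moves=[
    [0.15,-0.05,0,0,0,0,0.3],
    [0.3,-0.1,0,0,0,0,0.3],
    [0.45,-0.15,0,0,0,0,0.3],
    [0.6,-0.2,0,0,0,0,0.3],
    [0.66,-0.22,0,0,0,0,0.3],
    [0.69,-0.23,0,0,0,0,0.3],
    [0.69,-0.23,0,0,0,0,0.3],
    [0.69,-0.23,0,0,0,0,0.3],
    [0.69,-0.23,0,0,0,0,0.3],
  ],
)

```text
time_s: 9.2
tool_pos: [0.4611, 0.2177, 0.2876]
tool_rot: [180.0, 0.0, 86.0]
force: [-0.0, 0.2, -2.7]
grip_width: 0.047
grasp_force: 20.0
```

Request:
apply_moves(
  moves=[
    [0,0,0.1,0,0,0,0.3],
    [0,0,0.25,0,0,0,0.3],
    [0,0,0.4,0,0,0,0.3],
    [0,0,0.55,0,0,0,0.3],
    [0,0,0.7,0,0,0,0.3],
    [0,0,0.82,0,0,0,0.3],
    [0,0,0.88,0,0,0,0.3],
    [0,0,0.92,0,0,0,0.3],
    [0,0,0.94,0,0,0,0.3],
    [0,0,0.95,0,0,0,0.3],
    [0,0,0.95,0,0,0,0.3],
    [0,0,0.95,0,0,0,0.3],
  ],
)

```text
time_s: 10.4
tool_pos: [0.461, 0.2197, 0.0984]
tool_rot: [179.9, -0.1, 86.1]
force: [0.4, 0.4, -2.0]
grip_width: 0.0473
grasp_force: 20.0
```

Run:
```python
from h import *
o=[]
for c,(r,q) in(("side",(160,155)),("top",(180,150))):
    im=viewer.read_camera(c)[r:r+120,q:q+120]; o.append(cv2.resize(im,None,fx=3.3,fy=3.3,interpolation=2))
cv2.imwrite("pics/place.png",np.hstack(o)[:,:,::-1])
```

```text
(no output)
```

View pics/place.png

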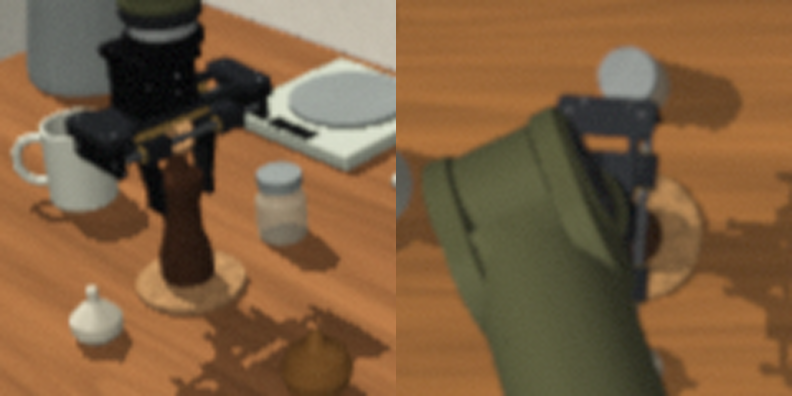

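The mill hangs just above the coaster and over its middle (crop: foot at (187,275), coaster centre at (191,282)). I'll lower it the last few millimetres.

Request:
apply_moves(
  moves=[
    [0,0,0.01,0,0,0,0.3],
    [0,0,0.02,0,0,0,0.3],
    [0,0,0.02,0,0,0,0.3],
    [0,0,0.02,0,0,0,0.3],
  ],
)

```text
time_s: 10.9
tool_pos: [0.4607, 0.2197, 0.0941]
tool_rot: [180.0, -0.0, 86.1]
force: [-0.9, -0.7, 4.2]
grip_width: 0.0473
grasp_force: 20.0
```

Request:
apply_moves(
  moves=[
    [0,0,0.005,0,0,0,0.3],
    [0,0,0.005,0,0,0,0.3],
    [0,0,0.005,0,0,0,0.3],
  ],
)

```text
time_s: 11.2
tool_pos: [0.4608, 0.22, 0.0941]
tool_rot: [180.0, -0.1, 86.1]
force: [-3.7, -1.3, 10.7]
grip_width: 0.0472
grasp_force: 20.0
```

Contact. I'll ease up a millimetre, release slowly, wait, then rise.

Request:
apply_moves(
  moves=[
    [0,0,-0.005,0,0,0,0.3],
    [0,0,-0.005,0,0,0,0.5],
    [0,0,-0.005,0,0,0,0.6],
    [0,0,-0.005,0,0,0,0.75],
    [0,0,-0.005,0,0,0,0.9],
    [0,0,-0.005,0,0,0,0.9],
    [0,0,-0.005,0,0,0,0.9],
    [0,0,-0.005,0,0,0,0.9],
    [0,0,-0.1,0,0,0,0.9],
    [0,0,-0.25,0,0,0,0.9],
    [0,0,-0.45,0,0,0,0.9],
    [0,0,-0.65,0,0,0,0.9],
    [0,0,-0.7,0,0,0,0.9],
    [0,0,-0.7,0,0,0,0.9],
  ],
)

```text
time_s: 12.6
tool_pos: [0.4615, 0.2199, 0.2344]
tool_rot: [179.8, -0.2, 86.1]
force: [0.9, 0.4, -1.1]
grip_width: 0.078
grasp_force: 0.0
```

Request:
apply_moves(
  moves=[
    [-0.657,0.4,0,0,0,0,0.42],
    [-0.657,0.4,0,0,0,0,0.42],
    [-0.657,0.4,0,0,0,0,0.42],
    [-0.657,0.4,0,0,0,0,0.42],
  ],
)

```text
time_s: 13.0
tool_pos: [0.5326, 0.0744, 0.2308]
tool_rot: [-180.0, 0.3, 85.5]
force: [0.2, -0.4, -0.3]
grip_width: 0.0544
grasp_force: 0.0
```

Request:
apply_moves(
  moves=[
    [-0.657,0.4,0,0,0,0,0.42],
    [-0.657,0.4,0,0,0,0,0.42],
    [-0.657,0.4,0,0,0,0,0.42],
    [-0.657,0.4,0,0,0,0,0.42],
  ],
)

```text
time_s: 13.4
tool_pos: [0.6023, -0.0619, 0.2304]
tool_rot: [-179.9, 0.4, 85.5]
force: [-0.6, -0.6, 0.4]
grip_width: 0.0372
grasp_force: 0.0
```

Request:
apply_moves(
  moves=[
    [-0.657,0.4,0,0,0,0,0.42],
    [-0.657,0.4,0,0,0,0,0.42],
    [-0.657,0.4,0,0,0,0,0.42],
    [-0.657,0.4,0,0,0,0,0.42],
    [-0.657,0.4,0,0,0,0,0.42],
    [-0.657,0.4,0,0,0,0,0.42],
  ],
)

```text
time_s: 14.0
tool_pos: [0.6729, -0.1881, 0.2311]
tool_rot: [-179.9, -0.1, 86.2]
force: [0.2, 0.2, 0.2]
grip_width: 0.0369
grasp_force: 0.0
```

Run:
```python
from h import *
print(env.get_obs()["tool_pos"],env.get_obs()["qpos"])
o=[]
for c,(r,q) in(("side",(170,165)),("top",(120,200))):
    im=viewer.read_camera(c)[r:r+170,q:q+220]; o.append(cv2.resize(im,None,fx=1.8,fy=1.8,interpolation=2))
    for t in("mill_mid","coaster_top"):
        for m in masks_of(c,t):print(c,t,round(m["conf"],2),cv2.boundingRect(m["pixels"].astype(np.uint8)))
cv2.imwrite("pics/bar.png",np.hstack(o)[:,:,::-1])
```

```text
[ 0.67288562 -0.18809451  0.23105837] [-14.43539448  28.27908946  41.13293259  75.60746373 -18.35992272
  82.87433338  21.73820495]
side mill_mid 0.65 (201, 207, 19, 41)
side mill_mid 0.63 (347, 275, 23, 50)
side mill_mid 0.63 (176, 248, 16, 16)
side mill_mid 0.44 (158, 192, 33, 32)
side mill_mid 0.26 (240, 259, 22, 23)
side coaster_top 0.65 (190, 193, 27, 14)
side coaster_top 0.64 (196, 237, 32, 18)
top mill_mid 0.93 (409, 233, 28, 21)
top mill_mid 0.55 (207, 241, 24, 20)
top coaster_top 0.87 (109, 167, 37, 37)
top coaster_top 0.64 (204, 232, 39, 39)
```

View pics/bar.png

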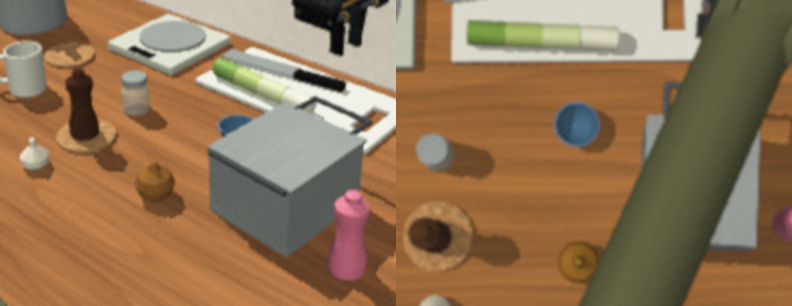

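The mill stands upright in the middle of the coaster (left crop (82,130)) and the bystanders are undisturbed. The fingers are above the bar (330,110), so I'll go down around it.

Request:
apply_moves(
  moves=[
    [0,0.007,0.15,0,0,0,0.42],
    [0,0.007,0.35,0,0,0,0.42],
    [0,0.007,0.5,0,0,0,0.42],
    [0,0.007,0.6,0,0,0,0.42],
    [0,0.007,0.66,0,0,0,0.42],
    [0,0.007,0.66,0,0,0,0.42],
    [0,0.007,0.66,0,0,0,0.42],
  ],
)

```text
time_s: 15.0
tool_pos: [0.6753, -0.1903, 0.1017]
tool_rot: [179.9, 0.0, 86.2]
force: [0.6, -0.8, -0.3]
grip_width: 0.0364
grasp_force: 0.0
```

Request:
apply_moves(
  moves=[
    [0,0,0,0,0,0,0.2],
    [0,0,0,0,0,0,0.0],
    [0,0,0,0,0,0,0.0],
    [0,0,0,0,0,0,0.0],
    [0,0,0,0,0,0,0.0],
    [0,0,0,0,0,0,0.0],
  ],
  grip_force=15,
)

```text
time_s: 15.6
tool_pos: [0.6741, -0.1902, 0.1005]
tool_rot: [-179.9, -0.0, 86.1]
force: [-3.0, 1.2, 2.3]
grip_width: 0.0094
grasp_force: 15.0
```

Run:
```python
import numpy as np
for th in np.r_[np.linspace(.05,.785,16)]:
    p=th/2; x=.23*np.cos(th)-.003*np.sin(th)-.23+.019*np.sin(p); z=.23*np.sin(th)+.003*(np.cos(th)-1)+.019*(1-np.cos(p))
    print([0,round(x/.2,3),round(-z/.2,3),round(-p/1.5,3),0,0,0],end=",")
```

```text
[0, np.float64(0.0), np.float64(-0.057), np.float64(-0.017), 0, 0, 0],[0, np.float64(-0.002), np.float64(-0.114), np.float64(-0.033), 0, 0, 0],[0, np.float64(-0.008), np.float64(-0.17), np.float64(-0.049), 0, 0, 0],[0, np.float64(-0.016), np.float64(-0.225), np.float64(-0.066), 0, 0, 0],[0, np.float64(-0.027), np.float64(-0.28), np.float64(-0.082), 0, 0, 0],[0, np.float64(-0.04), np.float64(-0.335), np.float64(-0.098), 0, 0, 0],[0, np.float64(-0.056), np.float64(-0.388), np.float64(-0.115), 0, 0, 0],[0, np.float64(-0.075), np.float64(-0.441), np.float64(-0.131), 0, 0, 0],[0, np.float64(-0.096), np.float64(-0.493), np.float64(-0.147), 0, 0, 0],[0, np.float64(-0.12), np.float64(-0.543), np.float64(-0.164), 0, 0, 0],[0, np.float64(-0.146), np.float64(-0.593), np.float64(-0.18), 0, 0, 0],[0, np.float64(-0.175), np.float64(-0.64), np.float64(-0.196), 0, 0, 0],[0, np.float64(-0.205), np.float64(-0.687), np.float64(-0.213), 0, 0, 0],[0, np.float64(-0.238), np.float64(-0.732), np.float64(-0.229), 0, 0, 0],[0, np.float64(-0.274), np.float64(-0.775), np.float64(-0.245), 0, 0, 0],[0, np.float64(-0.311), np.float64(-0.816), np.float64(-0.262), 0, 0, 0],
```

First, part of the way up, to check the force.

Request:
apply_moves(
  moves=[
    [0,0,-0.057,-0.017,0,0,0],
    [0,-0.002,-0.114,-0.033,0,0,0],
    [0,-0.008,-0.17,-0.049,0,0,0],
    [0,-0.016,-0.225,-0.066,0,0,0],
    [0,-0.027,-0.28,-0.082,0,0,0],
    [0,-0.04,-0.335,-0.098,0,0,0],
    [0,-0.04,-0.335,-0.098,0,0,0],
    [0,-0.04,-0.335,-0.098,0,0,0],
  ],
)

```text
time_s: 16.4
tool_pos: [0.6661, -0.1896, 0.1682]
tool_rot: [171.5, -0.0, 86.1]
force: [-2.8, -1.0, -3.5]
grip_width: 0.0094
grasp_force: 15.0
```

Request:
apply_moves(
  moves=[
    [0,-0.008,-0.055,-0.017,0,0,0],
    [0,-0.019,-0.11,-0.033,0,0,0],
    [0,-0.032,-0.164,-0.049,0,0,0],
    [0,-0.049,-0.217,-0.066,0,0,0],
    [0,-0.067,-0.271,-0.082,0,0,0],
    [0,-0.089,-0.321,-0.098,0,0,0],
    [0,-0.112,-0.372,-0.115,0,0,0],
    [0,-0.138,-0.422,-0.131,0,0,0],
    [0,-0.167,-0.469,-0.147,0,0,0],
    [0,-0.198,-0.515,-0.164,0,0,0],
    [0,-0.198,-0.515,-0.164,0,0,0],
    [0,-0.198,-0.515,-0.164,0,0,0],
    [0,-0.198,-0.515,-0.164,0,0,0],
    [0,-0.198,-0.515,-0.164,0,0,0],
    [0,-0.198,-0.515,-0.164,0,0,0],
    [0,-0.198,-0.515,-0.164,0,0,0],
  ],
)

```text
time_s: 18.0
tool_pos: [0.6132, -0.1863, 0.2638]
tool_rot: [157.4, 0.0, 86.1]
force: [2.5, -1.5, -1.5]
grip_width: 0.0095
grasp_force: 15.0
```

Run:
```python
from h import *
o=env.get_obs(); print(o["tool_pos"],o["tool_rot"],o["force"],o["grip_width"])
d=R.from_euler("xyz",o["tool_rot"],degrees=True).as_matrix()[:,2]; b=o["tool_pos"]-.019*d; print("bar",b)
a=-.0657; h=np.array([.5346-.09*np.cos(a),-.1795-.09*np.sin(a),.116]); v=b-h; print("lid deg",np.degrees(np.arctan2(v[2],v[0]*np.cos(a)+v[1]*np.sin(a))),"r",np.linalg.norm(v))
s=[]
for c,(r,q) in(("side",(150,165)),("top",(120,200))):
    im=viewer.read_camera(c)[r:r+190,q:q+220]; s.append(cv2.resize(im,None,fx=1.8,fy=1.8,interpolation=2))
cv2.imwrite("pics/open.png",np.hstack(s)[:,:,::-1])
```

```text
[ 0.61317195 -0.18628952  0.26381688] [1.57440563e+02 4.27872814e-02 8.61228752e+01] [ 2.51592274 -1.47803428 -1.46224342] 0.009505185620795423
bar [ 0.60590033 -0.18578357  0.28136304]
lid deg 45.66665317347872 r 0.23118992138804376
```

View pics/open.png

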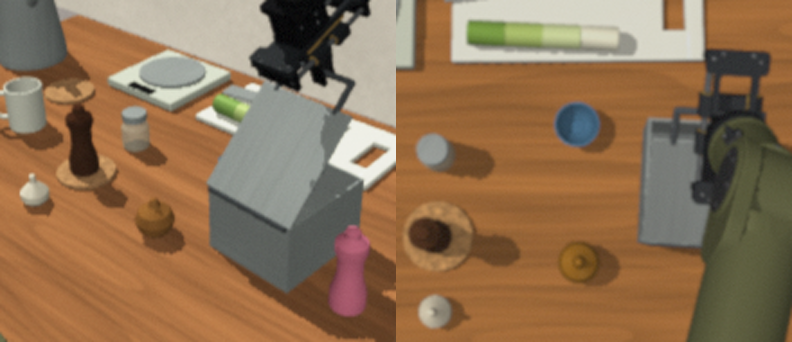

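The lid is held half open (about 45.7°) with the fingers on the bar at (335,90), and the mill stands on the coaster at (82,145). I'll hold a few more rows, then hand in.

Request:
apply_moves(
  moves=[
    [0,0,0,0,0,0,0],
    [0,0,0,0,0,0,0],
    [0,0,0,0,0,0,0],
    [0,0,0,0,0,0,0],
    [0,0,0,0,0,0,0],
  ],
)

```text
time_s: 18.6
tool_pos: [0.6129, -0.1863, 0.2641]
tool_rot: [157.4, 0.0, 86.1]
force: [3.4, -2.5, -1.2]
grip_width: 0.0095
grasp_force: 15.0
```

```bash
python3 -c "
from cell import env
print(env.get_obs()['tool_pos'],env.get_obs()['grasp_force']); print(env.sign_off())"
```

```text
[ 0.61290678 -0.18630748  0.26409124] 14.988922476768494
the job is handed in; nothing more can be done
None
```

I've handed the job in, with the pepper mill upright on the near coaster and the fingers holding the lid at about 45°; no verdict came back, but the last pictures and readings fit the task.

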